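# Switch the ball dispenser to its other chute

### The arm

A 7-joint arm with a two-finger parallel gripper is mounted at the origin on the work surface. World frame = base frame: x ahead of the robot, y to its left, z up, the work surface at z = 0. Lengths are in m, angles in rad, forces in N, time in s.
With the tool pointing down it reaches from about 0.4 to 0.85 m from the base axis. Payload 10.4 kg.
Tool frame: the origin (TCP) lies at the very end of the fingers, on their centre line; the grasp point (between the pads) lies 19 mm behind it; z points along the fingers, y is the direction in which the jaws open and shut (so a half turn about z gives the same grasp; the last joint's range is limited). The gripper opens to 85 mm and grips with 20 to 120 N. Pads are 22 mm wide; open, the fingers measure 114 mm over their backs; the gripper's body (76 mm by 85 mm) begins 54 mm behind the grasp point. The pads swing forward as they close: fully open they stand 13 mm farther back than shut.
Start: joints at [-1.124, 0.332, -0.065, 1.46, 0.022, 1.35, -0.088], TCP at [0.283, 0.557, 0.231] pointing down, gripper open.
Joint ranges: [-2.6, 2.6], [-0.5, 2.12], [-1.47, 1.34], [0.16, 2.42], [-1.27, 4.41], [0.06, 2.06], [-2.6, 2.6]. Speed limits (rad/s): [2.22, 2.22, 2.79, 2.79, 3.14, 3.14, 3.14].

### API

Orientations are given as a unit quaternion [x, y, z, w].
In Python, from workcell import get_obs, camera, camera_info, hand_in gives the robot as it stands.
- The arm moves only by the tool move_arm, never from a script. Its argument "moves" is a list of rows, each a list of 3 entries, a list of its own where there are three numbers: the shift along the tool's x, y, z in units of 25 mm (1.0 is 25 mm), then the turn, a rotation vector about the tool's x, y, z in degrees, then the opening, from 0 (shut) to 1 (fully open). A call has 1 to 5 rows; each row shifts and turns the commanded pose from where the row before left it, along the tool's axes as they then stand; what a row does not reach is not made up. A row lasts 1/8 s, in which the tool goes at most 62.5 mm and 10.7 degrees, less where a joint would pass 70% of its speed; a pose out of reach is approached as far as the arm can. A call is refused whole if a number of a shift passes 1 or a number of a turn 10.7, either way. A call with a gripper value outside its range is refused whole. The fingers move at their own pace and stop on an object; "squeeze" is the grip in N (left out, the last holds). Time passes only in rows, so rows that do not move let the fingers close. It gives the time, the measured TCP pose, the force and the opening at its end, in the units of the state.
- get_obs(): the state, without advancing time (a new reading comes with each control period).
- camera(name): name is "side" or "top" or "wrist"; returns the picture (480x640x3 uint8, red, green, blue); there is no depth.
- camera_info(name): a dict with "fx", "fy", "cx", "cy" (pixels), "origin" and "rotation" of the camera in the world. Camera axes: x right, y down, z forward; pixel columns grow to the right and rows downward; lengths in m; the calibration is good to about 2 mm. The wrist camera is an equidistant fisheye: a pixel r from the principal point sees the ray r / f radians off the axis. A picture is of the moment at which its call begins: read the wrist's pose just before it. camera_info takes no time and is no camera call; for the wrist camera it gives the pose at the moment of the call.
- hand_in(): hands the job in, once; it reports no verdict.
The state is a dict: "clock": time; "joint_pos": joint angles; "joint_velocities": joint speeds; "tau": joint torques, N m; "position": TCP position; "ee_rot": TCP orientation; "ft_force": force on the tool from outside, world axes, zero at the start; "torque": the same for the moment, N m; "grip_width": opening from 0.0 (shut) to 1.0 (fully open).
Only numpy, scipy, OpenCV 4.12 (cv2) and the standard library are available. Lean on these libraries where they do the work, as an engineer would, in place of code of your own. Each camera call takes 0.05 s, during which the arm holds its last target. There are 200 camera calls.

### The job

On the school-lab bench a steel-ball dispenser has a green rocker gate tipped toward one of its two blue-sided chutes: with a fingertip, push down the yellow tab at the raised end so that the gate rocks over its pivot to the other side. Then press the red release key all the way down and keep it down until all three balls have rolled into the chute that the gate now feeds, and let the key spring back up. Do not touch the balls, do not pick anything up, and leave the bottle, slide box and beaker where they stand.

Things in the scene. Friction and masses are not known exactly. Their poses are not given: they have to be found in the camera images.
- rig: The ball dispenser, fixed to the bench at a varying place and yaw (up to 0.35 rad). Grey T-shaped base, 420 mm along y. Origin: on the bench below the middle of the rocker gate; x away from the robot, y to the left along the rocker, z up. A feed channel 29 mm wide slopes from rig x = 170 mm down to x = 20 mm at y = 0 and drops balls on the rocker's middle. Nothing on it is higher than 150 mm.
- chute_left (a point): Bottom of the left catch chute, at rig x = -9 mm, y = 190 mm, 35 mm above the bench. The chute is 64 mm wide inside, runs from rig y = 90 to 205 mm, slopes down outwards and has blue sides 75 mm high.
- chute_right (a point): Bottom of the right catch chute, the mirror image at rig y = -190 mm.
- rocker (a joint): Tilt (rad) of the green rocker gate, 180 mm long and 56 mm wide, about a pivot along the rig's x axis, 85 mm high. Positive: left (+y) end raised, balls roll to the right chute; negative: the opposite. Stops at +0.2 and -0.2; starts at either. A brass weight on a mast (top 61 mm above the pivot, about 43 mm toward the robot) makes it fall to a stop once past level. Under 1 N on a tab moves it.
- tab_left (a point): Centre of the upper face of the yellow press tab (36 x 36 mm, 4 mm thick) at the left end of the rocker, on the robot's side: 70 mm left of the pivot, 55 mm toward the robot (rig x = -55 mm). About 120 mm above the bench when raised, 107 mm at level, 93 mm when down. Moves with the rocker.
- tab_right (a point): The same for the right end (70 mm to the right of the pivot).
- key (a joint): Travel of the red release key, m: 0 is up (balls held), 0.016 is fully down. From 0.012 its steel stop blade is below the channel floor and the balls roll. Spring: 2 N to start, about 5 N fully down; it springs back when let go.
- key_top (a point): Centre of the upper face of the red round release key (32 mm across), at rig x = 60 mm, y = 56 mm, to the left of the feed channel; 134 mm above the bench when up. It moves straight down 16 mm when pressed.
- ball1_center (a point): Centre of the first (lowest) steel ball (20 mm diameter, 33 g) in the feed channel, held by the stop blade. It needs about 1 to 2 s to roll into a chute once let go.
- ball2_center (a point): Centre of the second steel ball (20 mm diameter, 33 g) in the feed channel, held by the stop blade. It needs about 1 to 2 s to roll into a chute once let go.
- ball3_center (a point): Centre of the third (uppermost) steel ball (20 mm diameter, 33 g) in the feed channel, held by the stop blade. It needs about 1 to 2 s to roll into a chute once let go.
- dropper: Amber dropper bottle with red bulb, 38 mm across, 101 mm high, standing loose in front of the dispenser's left chute; origin at the centre of its underside. Leave alone.
- slidebox: Box of microscope slides, wood with white lid, 87 x 34 x 32 mm, loose in front of the right chute; origin at the centre of its underside. Leave alone.
- beaker: Small glass beaker, 60 mm across, 75 mm high, loose behind the right chute; origin at the centre of its underside. Leave alone.

How it is judged:
On the way, in this order (a step that is already met when the one before it is completed fails the run):
1. the rocker gate has been rocked over to its other stop while all three balls are still held (((value of joint rocker below -0.15 rad and distance of tab_left from where it was at the start of the episode above 0.018 m) or (value of joint rocker above 0.15 rad and distance of tab_left from where it was at the start of the episode above 0.018 m)) and z of each of ball1_center, ball2_center, ball3_center in the frame of rig above 0.11 m), for 0.2 s.
2. the release key is pressed down (value of joint key above 0.012 m), for 0.2 s.
At the end, for the whole second after the job is handed in: The rocker rests within 0.05 rad of the stop opposite to its starting one, all three balls lie at rest (under 0.05 m/s) inside the chute on its lowered side, and the release key is back up (within 3 mm) ((((value of joint rocker below -0.15 rad and distance of tab_left from where it was at the start of the episode above 0.018 m) and y of ball1_center in the frame of rig between 0.095 and 0.205 m and x of ball1_center in the frame of rig between -0.042 and 0.024 m and z of each of ball1_center, ball2_center, ball3_center in the frame of rig below 0.085 m and y of ball2_center in the frame of rig between 0.095 and 0.205 m and x of ball2_center in the frame of rig between -0.042 and 0.024 m and y of ball3_center in the frame of rig between 0.095 and 0.205 m and x of ball3_center in the frame of rig between -0.042 and 0.024 m) or ((value of joint rocker above 0.15 rad and distance of tab_left from where it was at the start of the episode above 0.018 m) and y of ball1_center in the frame of rig between -0.205 and -0.095 m and x of ball1_center in the frame of rig between -0.042 and 0.024 m and z of each of ball1_center, ball2_center, ball3_center in the frame of rig below 0.085 m and y of ball2_center in the frame of rig between -0.205 and -0.095 m and x of ball2_center in the frame of rig between -0.042 and 0.024 m and y of ball3_center in the frame of rig between -0.205 and -0.095 m and x of ball3_center in the frame of rig between -0.042 and 0.024 m)) and value of joint key below 0.003 m and linear speed of each of ball1, ball2, ball3 below 0.05 m/s); the robot touches nothing.
It fails at once if a finger touches a ball (contact force between the fingers and ball1 above 0.3 N or contact force between the fingers and ball2 above 0.3 N or contact force between the fingers and ball3 above 0.3 N).
It fails at once if a ball is lifted (more than 150 mm above the bench) (height (world z) of any of ball1_center, ball2_center, ball3_center above 0.15 m).
It fails at once if the bottle, slide box or beaker is moved by more than 20 mm or tipped over (distance of any of dropper, slidebox, beaker from where it was at the start of the episode above 0.02 m or angle between any of dropper, slidebox, beaker's own z axis and vertical above 0.35 rad).
It also fails if it takes over 45 s, if anything falls off the work surface, if the arm or the gripper's body presses on something with over 40 N, if the wrist force passes 120 N, or if a joint passes its speed limit or range.

## Working session

There is one attempt and no reset: what is moved stays moved. The work goes in short steps, Python scripts to look and compute and a tool call to move; the robot and the scene stay as the last step left them, time stands still between calls to the robot, and variables do not carry over. Pictures are saved under pics/ and viewed, about 8 in all and at most 12, crops included, and the job is handed in when it is done.

Besides the shell and the picture viewer there is one more tool, called after "Emit:" as name(argument=value, ...) on one line, values as JSON. move_arm: Moves the arm, as the interface text tells. Its arguments: {"type":"object","properties":{"moves":{"type":"array","items":{"type":"array"}},"squeeze":{"type":"number"}},"required":["moves"]}

```bash
mkdir -p pics
python3 - <<'E'
from workcell import *
import cv2
for n in("top","side"):
    cv2.imwrite(f"pics/{n}1.png",camera(n)[:,:,::-1]); print(n,camera_info(n))
o=get_obs();print(o)
E
```

```text
top {'fx': 538.3484851298607, 'fy': 538.3484851298607, 'cx': 309.7236088085769, 'cy': 240.51476200284065, 'origin': array([0.34882428, 0.05044221, 0.95455454]), 'rotation': array([-0.70178534,  0.70535811, -0.06913822,  0.07202216])}
side {'fx': 591.6891013508396, 'fy': 591.6891013508396, 'cx': 316.9910914687494, 'cy': 241.13785970261424, 'origin': array([0.38967654, 0.73585298, 0.60854538]), 'rotation': array([-0.08063664,  0.88300952, -0.45958894,  0.05069444])}
{'clock': 0.1, 'joint_pos': array([-1.12360192,  0.33279278, -0.06471657,  1.46087482,  0.02161691,
        1.34991473, -0.08852412]), 'joint_velocities': array([-3.92851460e-04, -2.37329062e-03,  2.66682580e-05, -2.63941939e-03,
        3.60701496e-04,  5.12797547e-04,  2.12423632e-04]), 'tau': array([ 1.29732194e-03, -6.26741624e+01,  4.90008364e-02, -3.92429817e+01,
        1.63559831e-02,  6.91019814e-03, -8.27666554e-06]), 'position': array([0.28278127, 0.55697752, 0.23059713]), 'ee_rot': array([ 2.32735741e-01,  9.72539797e-01, -6.36311302e-04, -1.15625578e-04]), 'ft_force': array([-0.20255804, -0.67289335, -0.0318737 ]), 'torque': array([-0.00956448,  0.02883744, -0.04526039]), 'grip_width': 1.0007367211659037}
```

View pics/top1.png

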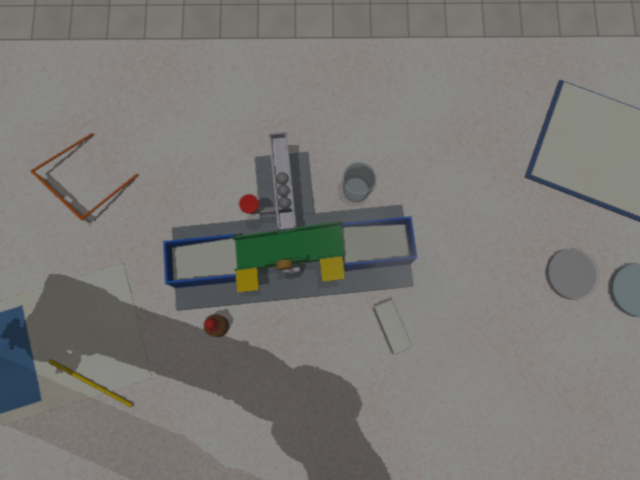

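View pics/side1.png

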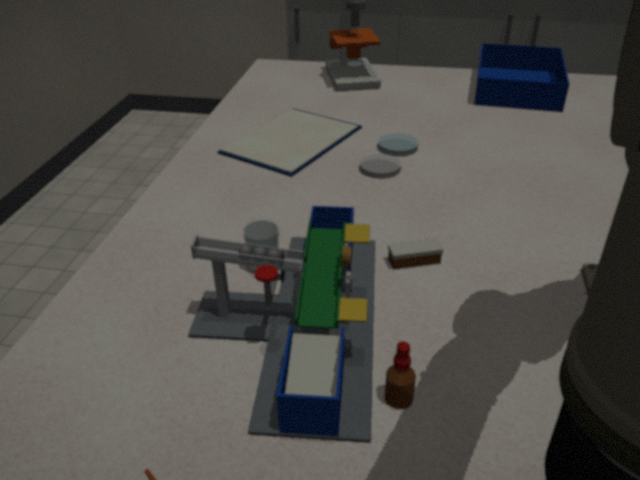

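```bash
cat > h.py <<'E'
import numpy as np
from scipy.spatial.transform import Rotation as R
from scipy.optimize import least_squares
from workcell import *
def proj(n,P):
    i=camera_info(n); p=(np.atleast_2d(P)-i["origin"])@R.from_quat(i["rotation"]).as_matrix()
    return np.c_[i["fx"]*p[:,0]/p[:,2]+i["cx"], i["fy"]*p[:,1]/p[:,2]+i["cy"]]
def pts(q,s):
    x,y,w=q[:3]; a=0.2*s
    t=lambda Y:[-.055,Y*np.cos(a)-.022*np.sin(a),.085+Y*np.sin(a)+.022*np.cos(a)]
    L=np.array([t(.07),t(-.07),[.06,.056,.134]])
    return L@R.from_euler("z",w).as_matrix().T+[x,y,0]
E
python3 - <<'E'
from h import *
import cv2
obs=[]
for n in("top","side"):
    im=cv2.imread(f"pics/{n}1.png"); h=cv2.cvtColor(im,cv2.COLOR_BGR2HSV)
    def cs(lo,hi,amin,box):
        m=cv2.inRange(h,lo,hi); k,_,st,c=cv2.connectedComponentsWithStats(m)
        return [(c[i].round(1),st[i]) for i in range(1,k) if st[i][4]>amin and box[0]<c[i][0]<box[1] and box[2]<c[i][1]<box[3]]
    b=(150,430,150,330)
    Y=cs((22,150,90),(33,255,255),100,b); K=cs((0,170,90),(5,255,255),60,b)
    print(n,"Y",Y,"K",K)
E
```

```text
top Y [(array([331.9, 268.4]), array([320, 257,  24,  24, 491], dtype=int32)), (array([246.8, 279.5]), array([236, 268,  23,  24, 462], dtype=int32))] K [(array([248.6, 203.5]), array([240, 195,  18,  18, 247], dtype=int32)), (array([208.6, 323.8]), array([205, 319,   8,  11,  66], dtype=int32))]
side Y [(array([356.6, 232.8]), array([345, 224,  24,  18, 364], dtype=int32)), (array([352.4, 309. ]), array([339, 298,  28,  23, 555], dtype=int32))] K [(array([265.6, 271.7]), array([255, 266,  22,  13, 199], dtype=int32))]
```

Run:
```python
from h import *
T=np.array([[246.8,279.5],[331.9,268.4],[248.8,203.8]]);S=np.array([[352.4,308.5],[356.6,232.5],[266,271.7]])
for s in(1,-1):
    f=lambda q:np.r_[(proj("top",pts(q,s))-T).ravel(),(proj("side",pts(q,s))-S).ravel()]
    r=least_squares(f,[.35,.05,.1]);print(s,r.cost,r.x,r.fun.round(1));print(pts(r.x,s))
```

```text
1 275.6013749503408 [0.52197914 0.09382456 0.08717922] [ -0.7  -3.3   1.    2.3  -3.5  -1.3   1.3 -17.3   1.5  14.4  -0.3   2.6]
[[0.46159524 0.15302577 0.12046832]
 [0.4735419  0.01633753 0.09265461]
 [0.57687543 0.15483602 0.134     ]]
-1 2.892515032545285 [0.52296959 0.08811631 0.09856028] [-0.1 -0.6  0.1 -0.9 -0.3 -1.5  1.   0.2  1.  -0.1  0.5  0.2]
[[0.46105568 0.1553255  0.09265461]
 [0.47455718 0.01878207 0.12046832]
 [0.57716796 0.14974859 0.134     ]]
```

Emit:
move_arm(moves=[[[-0.98, -0.92, 0], [0, 0, 0], 0], [[-0.98, -0.92, 0], [0, 0, 0], 0], [[-0.98, -0.92, 0], [0, 0, 0], 0], [[-0.98, -0.92, 0], [0, 0, 0], 0], [[-0.98, -0.92, 0], [0, 0, 0], 0]], squeeze=20)

```text
clock: 0.72
position: [0.3403, 0.398, 0.231]
ee_rot: [0.233, 0.973, -0.0, -0.0]
ft_force: [-0.1, 0.5, 0.7]
grip_width: 0.002
```

Emit:
move_arm(moves=[[[-0.98, -0.92, 0], [0, 0, 0], 0], [[-0.98, -0.92, 0], [0, 0, 0], 0], [[-0.98, -0.92, 0], [0, 0, 0], 0], [[-0.98, -0.92, 0], [0, 0, 0], 0], [[-0.98, -0.92, 0], [0, 0, 0], 0]])

```text
clock: 1.35
position: [0.3974, 0.2401, 0.2311]
ee_rot: [0.233, 0.973, -0.0, -0.0]
ft_force: [0.4, 0.4, 0.2]
grip_width: -0.0
```

Emit:
move_arm(moves=[[[-0.98, -0.92, 0], [0, 0, 0], 0], [[-0.98, -0.92, 0], [0, 0, 0], 0], [[-0.98, -0.92, 0], [0, 0, 0], 0], [[-0.98, -0.92, 0], [0, 0, 0], 0], [[-0.98, -0.92, 0], [0, 0, 0], 0]])

```text
clock: 1.98
position: [0.4545, 0.0822, 0.2311]
ee_rot: [0.233, 0.973, -0.0, -0.0]
ft_force: [0.1, 0.3, 0.3]
grip_width: 0.002
```

Emit:
move_arm(moves=[[[-0.98, -0.92, 0], [0, 0, 0], 0], [[-0.95, -1, 0.5], [0, 0, 0], 0], [[0, 0, 1], [0, 0, 0], 0], [[0, 0, 1], [0, 0, 0], 0], [[0, 0, 0.5], [0, 0, 0], 0]])

```text
clock: 2.6
position: [0.475, 0.0186, 0.155]
ee_rot: [0.233, 0.973, -0.0, -0.001]
ft_force: [-0.2, 0.5, -0.8]
grip_width: 0.0
```

Run:
```python
from h import *
import cv2
a=camera("top")[150:350,150:430,::-1];b=camera("side")[180:440,180:460,::-1]
cv2.imwrite("pics/c2.png",np.hstack([cv2.resize(a,(400,400)),cv2.resize(b,(400,400))]))
print(proj("side",[get_obs()["position"]]))
```

```text
[[357.93170414 212.23967228]]
```

View pics/c2.png

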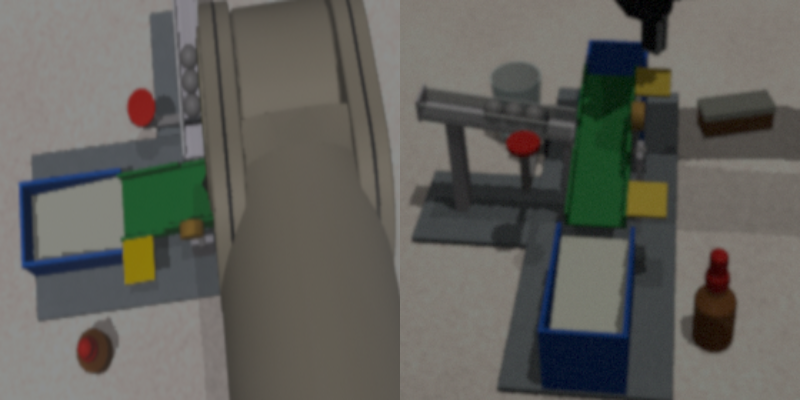

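The side crop shows the closed fingertip (around 655,48) right above the raised right tab (653,82). Pressing now.

Emit:
move_arm(moves=[[[0, 0, 0.8], [0, 0, 0], 0], [[0, 0, 0.6], [0, 0, 0], 0], [[0, 0, 0.4], [0, 0, 0], 0], [[0, 0, 0.4], [0, 0, 0], 0], [[0, 0, 0.3], [0, 0, 0], 0]])

```text
clock: 3.32
position: [0.4762, 0.019, 0.0943]
ee_rot: [0.233, 0.973, 0.0, 0.0]
ft_force: [-20.1, -1.1, 62.1]
grip_width: -0.0
```

Emit:
move_arm(moves=[[[0, 0, 0], [0, 0, 0], 0], [[0, 0, 0], [0, 0, 0], 0], [[0, 0, -0.8], [0, 0, 0], 0], [[0, 0, -1], [0, 0, 0], 0], [[0, 0, -1], [0, 0, 0], 0]])

```text
clock: 3.95
position: [0.4757, 0.0187, 0.1645]
ee_rot: [0.233, 0.973, 0.0, 0.0]
ft_force: [0.1, -0.9, 0.2]
grip_width: -0.001
```

Run:
```python
from h import *
import cv2
a=camera("top")[150:350,150:430,::-1];b=camera("side")[180:440,180:460,::-1]
cv2.imwrite("pics/c3.png",np.hstack([cv2.resize(a,(400,400)),cv2.resize(b,(400,400))]))
q=[.52297,.08812,.09856]
for s in(1,-1):print(s,proj("side",pts(q,s)).round(1))
m=cv2.inRange(cv2.cvtColor(np.ascontiguousarray(b),cv2.COLOR_BGR2HSV),(22,150,90),(33,255,255))
k,_,st,c=cv2.connectedComponentsWithStats(m);print([(c[i]+180,st[i][4]) for i in range(1,k) if st[i][4]>80])
o=get_obs();A=R.from_quat(o["ee_rot"]).as_matrix();print(o["position"],A.T@(pts(q,1)[2]-o["position"])/.025)
```

```text
1 [[354.1 288. ]
 [357.4 244.4]
 [266.5 271.9]]
-1 [[353.4 308.7]
 [357.6 232.4]
 [266.5 271.9]]
[(array([360.1122449 , 245.78571429]), np.int32(98)), (array([353.25217391, 288.66086957]), np.int32(345))]
[0.47728796 0.01887273 0.16618999] [-1.18766111  6.47272568  1.31151791]
```

View pics/c3.png

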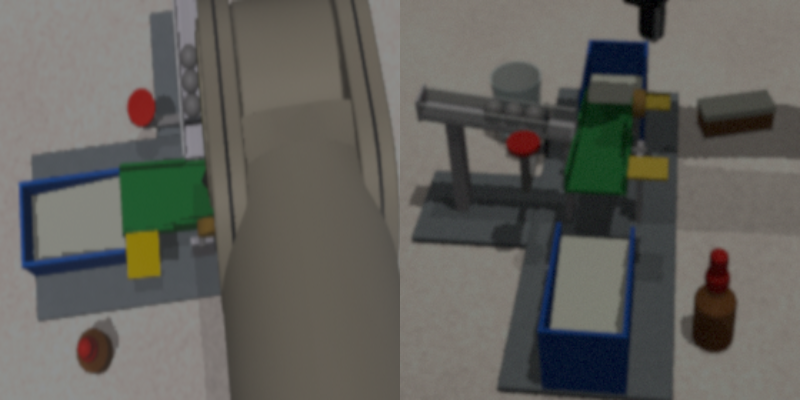

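Emit:
move_arm(moves=[[[0, 0, -1], [0, 0, 0], 0], [[-0.17, 0.92, 0], [0, 0, 0], 0], [[-0.17, 0.92, 0], [0, 0, 0], 0], [[-0.17, 0.92, 0], [0, 0, 0], 0], [[-0.17, 0.92, 0], [0, 0, 0], 0]])

```text
clock: 4.68
position: [0.5328, 0.0936, 0.1879]
ee_rot: [0.233, 0.973, -0.0, -0.0]
ft_force: [-0.7, -0.5, 0.1]
grip_width: -0.001
```

Emit:
move_arm(moves=[[[-0.17, 0.92, 0], [0, 0, 0], 0], [[-0.17, 0.92, 0], [0, 0, 0], 0], [[-0.17, 0.95, 0], [0, 0, 0], 0], [[0, 0, 0.8], [0, 0, 0], 0], [[0, 0, 0.8], [0, 0, 0], 0]])

```text
clock: 5.3
position: [0.5754, 0.1497, 0.1472]
ee_rot: [0.232, 0.973, -0.0, -0.0]
ft_force: [0.5, 0.3, -0.2]
grip_width: 0.0
```

Run:
```python
from h import *
import cv2
b=camera("side")[180:440,180:460,::-1]
cv2.imwrite("pics/c4.png",cv2.resize(b,(600,557)))
q=[.52297,.08812,.09856]
o=get_obs();A=R.from_quat(o["ee_rot"]).as_matrix();print(o["position"],A.T@(pts(q,1)[2]-o["position"])/.025)
```

```text
[0.57393666 0.1491179  0.14435351] [-0.10503935  0.08255568  0.41354329]
```

View pics/c4.png

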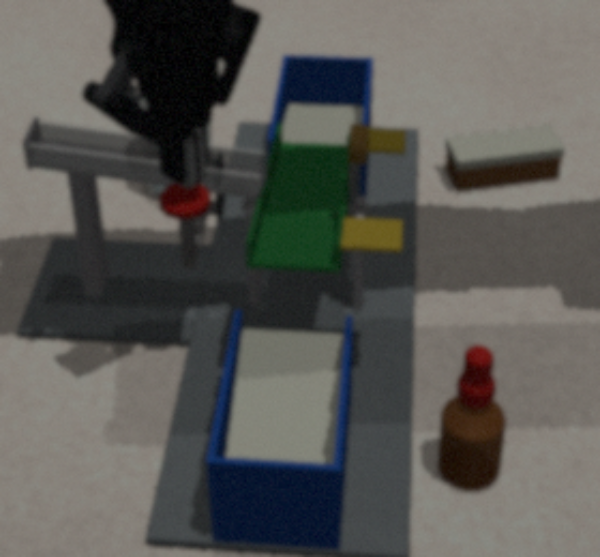

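The finger is centred over the red key (185,200 in the crop), and the gate is tipped to the right. Pressing the key.

Emit:
move_arm(moves=[[[-0.1, 0.05, 0.3], [0, 0, 0], 0], [[0, 0, 0.3], [0, 0, 0], 0], [[0, 0, 0.25], [0, 0, 0], 0], [[0, 0, 0.2], [0, 0, 0], 0], [[0, 0, 0], [0, 0, 0], 0]])

```text
clock: 5.98
position: [0.5787, 0.1494, 0.1228]
ee_rot: [0.233, 0.973, 0.0, 0.0]
ft_force: [2.6, -0.7, 3.3]
grip_width: 0.003
```

Emit:
move_arm(moves=[[[0, 0, 0.15], [0, 0, 0], 0], [[0, 0, 0.05], [0, 0, 0], 0], [[0, 0, 0], [0, 0, 0], 0]])

```text
clock: 6.35
position: [0.5788, 0.1495, 0.1185]
ee_rot: [0.233, 0.973, 0.0, 0.001]
ft_force: [0.3, -1.0, 9.1]
grip_width: -0.002
```

Force now exceeds the spring's 5 N, so the key is at its stop. Holding it.

Emit:
move_arm(moves=[[[0, 0, 0.05], [0, 0, 0], 0], [[0, 0, 0], [0, 0, 0], 0], [[0, 0, 0], [0, 0, 0], 0], [[0, 0, 0], [0, 0, 0], 0], [[0, 0, 0], [0, 0, 0], 0]])

```text
clock: 6.98
position: [0.5789, 0.1496, 0.1182]
ee_rot: [0.233, 0.973, 0.001, 0.001]
ft_force: [-3.9, -2.3, 19.7]
grip_width: 0.004
```

Emit:
move_arm(moves=[[[0, 0, 0], [0, 0, 0], 0], [[0, 0, 0], [0, 0, 0], 0], [[0, 0, 0], [0, 0, 0], 0], [[0, 0, 0], [0, 0, 0], 0], [[0, 0, 0], [0, 0, 0], 0]])

```text
clock: 7.6
position: [0.5789, 0.1495, 0.1182]
ee_rot: [0.233, 0.973, 0.001, 0.001]
ft_force: [-4.2, -1.6, 19.1]
grip_width: -0.004
```

Emit:
move_arm(moves=[[[0, 0, 0], [0, 0, 0], 0], [[0, 0, 0], [0, 0, 0], 0], [[0, 0, 0], [0, 0, 0], 0], [[0, 0, 0], [0, 0, 0], 0], [[0, 0, 0], [0, 0, 0], 0]])

```text
clock: 8.22
position: [0.5789, 0.1495, 0.1182]
ee_rot: [0.233, 0.973, 0.001, 0.001]
ft_force: [-5.9, -2.2, 18.7]
grip_width: -0.001
```

Emit:
move_arm(moves=[[[0, 0, 0], [0, 0, 0], 0], [[0, 0, 0], [0, 0, 0], 0], [[0, 0, 0], [0, 0, 0], 0], [[0, 0, 0], [0, 0, 0], 0], [[0, 0, 0], [0, 0, 0], 0]])

```text
clock: 8.85
position: [0.5789, 0.1495, 0.1182]
ee_rot: [0.233, 0.973, 0.001, 0.001]
ft_force: [-4.1, -1.6, 19.3]
grip_width: -0.002
```

Emit:
move_arm(moves=[[[0, 0, 0], [0, 0, 0], 0], [[0, 0, 0], [0, 0, 0], 0], [[0, 0, 0], [0, 0, 0], 0], [[0, 0, 0], [0, 0, 0], 0], [[0, 0, 0], [0, 0, 0], 0]])

```text
clock: 9.48
position: [0.5789, 0.1496, 0.1183]
ee_rot: [0.233, 0.973, 0.001, 0.001]
ft_force: [-4.6, -2.1, 19.3]
grip_width: 0.0
```

Run:
```python
from h import *
import cv2
a=camera("top")[100:350,150:430,::-1];b=camera("side")[180:440,180:460,::-1]
cv2.imwrite("pics/c5.png",np.hstack([cv2.resize(a,(400,400)),cv2.resize(b,(400,400))]))
```

```text
(no output)
```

View pics/c5.png

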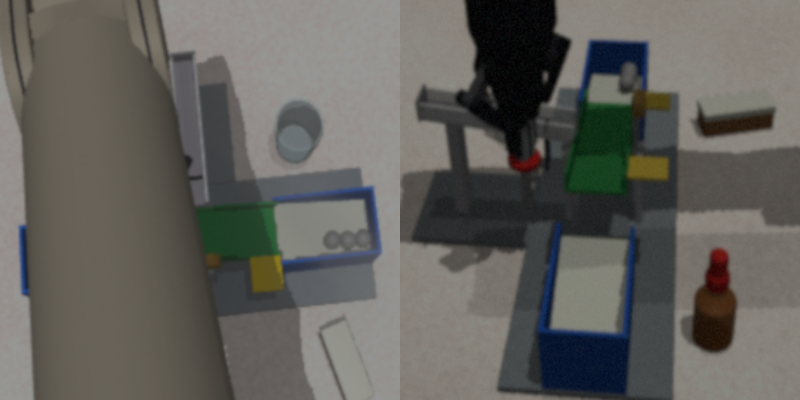

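All three balls lie in the right chute (332–362, 240 in the crop), and the channel is empty. Lifting off.

Emit:
move_arm(moves=[[[0, 0, -0.6], [0, 0, 0], 0], [[0, 0, -1], [0, 0, 0], 0], [[0, 0, -1], [0, 0, 0], 0], [[0, 0, -1], [0, 0, 0], 0], [[0, 0, -0.5], [0, 0, 0], 0]])

```text
clock: 10.2
position: [0.5782, 0.1496, 0.2198]
ee_rot: [0.233, 0.973, 0.0, 0.0]
ft_force: [-0.5, 1.2, -0.1]
grip_width: -0.001
```

Emit:
move_arm(moves=[[[0, 0, 0], [0, 0, 0], 0], [[0, 0, 0], [0, 0, 0], 0], [[0, 0, 0], [0, 0, 0], 0], [[0, 0, 0], [0, 0, 0], 0]])

```text
clock: 10.7
position: [0.578, 0.1494, 0.2182]
ee_rot: [0.233, 0.973, -0.0, -0.0]
ft_force: [-1.4, 0.3, 0.6]
grip_width: 0.004
```

Run:
```python
from h import *
import cv2
a=camera("top")[100:350,150:430,::-1];b=camera("side")[180:440,180:460,::-1]
cv2.imwrite("pics/c6.png",np.hstack([cv2.resize(a,(400,400)),cv2.resize(b,(400,400))]))
```

```text
(no output)
```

View pics/c6.png

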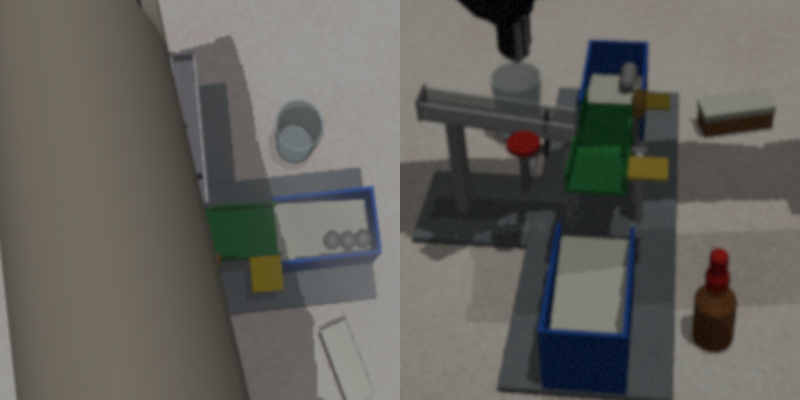

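The key is back up at its original position, the balls are still in the right chute, the gate is at its new stop and the bystanders are unmoved.

```bash
python3 -c "from workcell import *; print(hand_in())"
```

```text
the job is handed in; nothing more can be done
None
```

I rocked the gate over to its other stop, released the balls, and handed the job in at about 11 s of the 45 s allowed. No verdict was reported.

- **Gate:** It started with the right end raised. I pushed the right yellow tab down with the closed fingertips. The left tab then appeared in the side picture within about 1 px of where the opposite stop should put it.
- **Key:** I pressed it until it met its stop (fingertip at about 118 mm, roughly 19 N) and held it for about 3 s.
- **Last pictures:** All three balls lie in the right chute, the gate is at its new stop and the key is back up. The bottle, slide box and beaker look unmoved, judged by eye. The arm is clear of everything, about 80 mm above the key.

The tab push ended harder than needed, at about 62 N on the wrist against the 120 N limit. The press was with the fingers rather than the gripper body, which has the separate 40 N limit. No other check failed or disagreed.

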